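# Close up a stack of skirted well plates on the bench shaker

### The arm

A 6-joint arm with a two-finger parallel gripper is mounted at the origin on the work surface. World frame = base frame: x ahead of the robot, y to its left, z up, the work surface at z = 0. Lengths are in m, angles in rad, forces in N, time in s.
With the tool pointing down it reaches from about 0.35 to 0.775 m from the base axis. Payload 5.5 kg.
Tool frame: the origin (TCP) lies midway between the tips of the shut fingers; the grasp point (between the pads) lies 19 mm behind it; z points along the fingers, y is the line along which they close (so a half turn about z gives the same grasp; the last joint's range is limited). The gripper opens to 85 mm and grips with 20 to 120 N. Pads are 22 mm wide; open, the fingers measure 114 mm over their backs; the gripper's body (76 mm by 85 mm) begins 54 mm behind the grasp point. The pads swing forward as they close: fully open they stand 13 mm farther back than shut.
Start: joints at [-0.14, 0.313, 0.046, 1.304, 0, 1.431], TCP at [0.575, -0, 0.231] pointing down, gripper open.
Joint ranges: [-2.76, 2.76], [-0.86, 1.69], [-1.03, 1.26], [-2.2, 2.34], [-1.47, 1.5], [-3.14, 3.14]. Speed limits (rad/s): [2.57, 2.57, 3.14, 3.14, 3.14, 3.14].

### API

Orientations are given as a unit quaternion [w, x, y, z].
In Python, from workcell import env gives the robot as it stands. The module is installed in compiled form; this text tells all that it offers.
- The arm moves only by the tool servo_tool, never from a script. Its argument "increments" is a list of rows, each an object of numbers: "grip": the closure, from 0 (fully open) to 1 (shut); "x", "y", "z": the shift along the tool's x, y, z in mm; "roll": the turn about the tool's z in degrees. In form: [{"grip": .., "x": .., "y": .., "z": .., "roll": ..}, ...]. A call has 1 to 5 rows; each row shifts and turns the commanded pose from where the row before left it, along the tool's axes as they then stand; what a row does not reach is not made up. A row lasts 1/12 s, in which the tool goes at most 41.7 mm and 7.16 degrees, less where a joint would pass 70% of its speed; a pose out of reach is approached as far as the arm can. A call is refused whole if a number of a shift passes 41.7 or a number of a turn 7.16, either way. A call with a gripper value outside its range is refused whole. The fingers move at their own pace and stop on an object; "grip_force" is the grip in N (left out, the last holds). Time passes only in rows, so rows that do not move let the fingers close. It gives the time, the measured TCP pose, the force, the opening and the grip force at its end, in the units of the state.
- env.get_state(): the state, without advancing time (a new reading comes with each control period).
- env.read_camera(name): name is "scene" or "side" or "wrist"; returns the picture (384x512x3 uint8, red, green, blue); there is no depth.
- env.get_calibration(name): a dict with "vertical_fov" (degrees; the focal length in pixels is half the picture's height over the tangent of half this angle, whatever the lens; pixels are square), "cx", "cy" (the principal point, pixels), "k1" (the pictures are not rectified: a ray, as slopes to the right and down, at radius r is drawn at 1 + k1 r^2 times it, then the intrinsics apply), "rvec" (rotation vector, rad) and "tvec" (3), from world to camera coordinates, as OpenCV has them; the wrist camera has in their place "tool_from_camera" (4x4, takes a point from camera to tool coordinates, whose origin is the TCP and whose axes are the flange's). Camera axes: x right, y down, z forward; pixel columns grow to the right and rows downward; lengths in m; the calibration is good to about 2 mm. A picture is of the moment at which its call begins: read the wrist's pose just before it. get_calibration takes no time and is no camera call.
- env.hand_in(): hands the job in; it is judged then, once.
The state is a dict: "clock": time; "joint_pos": joint angles; "qvel": joint speeds; "tau": joint torques, N m; "tcp_pos": TCP position; "orientation": TCP orientation; "wrist_force": force on the tool from outside, world axes, zero at the start; "ft_torque": the same for the moment, N m; "finger_gap": finger opening in m; "grip_force": force on a finger pad.
Only numpy, scipy, OpenCV 4.12 (cv2) and the standard library are available. Lean on these libraries where they do the work, as an engineer would, in place of code of your own. Each camera call takes 0.05 s, during which the arm holds its last target. There are 200 camera calls.

### The job

One well plate with two cut corners is already fixed on the shaker. Stack the other cut-corner well plate on top of it and close the stack with the flat cut-corner lid, cut corners above cut corners, so that each skirt drops fully home over the block below and sits flat. Leave the similar plate with four square corners where it lies.

Things in the scene. Friction and masses are not known exactly. Their poses are not given: they have to be found in the camera images.
- shaker: White bench shaker, 200 x 170 mm, fixed, 66 mm high to its platform, with a grey well plate fixed on top. Origin: centre of that plate's underside, z up. The plate is shaped like plate: long side along x, two cut corners at the +x end, ledge at z = 20 mm, tapered block up to z = 30 mm. Two steel clips stand beside its long sides up to z = 10 mm.
- plate: Loose grey well plate, 86 (x) x 58 (y) mm, 70 g; origin: centre of underside. Both +x corners cut 16 mm at 45 deg. Upright sides to a ledge at z = 20 mm; on it a tapered block with dark wells, 76 x 48 mm, at its top (z = 30 mm) 64 x 36. Hollow skirt below, 80 x 52 inside, 12 deep, 3 mm walls, fits over the block below; seated, origins are 20 mm apart. Will not seat turned half round.
- lid: Loose grey lid, 86 mm (x) x 58 mm (y) x 18 mm high, 50 g, plain flat top without block or wells. Origin at the centre of its underside, z up. Cut corners at the +x end, upright sides and hollow skirt as on plate; it seats on a plate in the same way, its origin 20 mm above that of the plate below.
- square: Loose grey well plate of the same size, height and wells as plate, but with four square corners; not part of the stack. Origin at the centre of its underside, long side along x, z up.
There are look-alikes about, which are no part of the job. What is shaped like the lid but red is not meant.

How it is judged:
By the outcome, as a careful person would: the job done as asked, in the order asked, and still so for the second after the job is handed in, with the robot touching nothing.
It also fails if it takes over 54 s, if anything falls off the work surface, if the arm or the gripper's body presses on something with over 40 N, if the wrist force passes 120 N, or if a joint passes its speed limit or range.

## Working session

There is one attempt and no reset: what is moved stays moved. The work goes in short steps, Python scripts to look and compute and a tool call to move; the robot and the scene stay as the last step left them, time stands still between calls to the robot, and variables do not carry over. Pictures are saved under pics/ and viewed, at most 10 in all, crops included, and the job is handed in when it is done.

Besides the shell and the picture viewer there is one more tool, called in YAML: its name, and indented under it one key for each argument. servo_tool: Moves the arm, as the interface text tells. Its arguments: {"type":"object","properties":{"increments":{"type":"array"},"grip_force":{"type":"number"}},"required":["increments"]}

```bash
mkdir -p pics
cat > h.py <<'E'
import numpy as np, cv2
from workcell import env
from scipy.spatial.transform import Rotation as R
def K(name):
    c=env.get_calibration(name); f=192/np.tan(np.radians(c["vertical_fov"])/2)
    return c,f
def pose(name,st=None):
    c,f=K(name)
    if "rvec" in c:
        Rm=cv2.Rodrigues(np.array(c["rvec"],float))[0]; t=np.array(c["tvec"],float).ravel(); return Rm,t
    st=st or env.get_state(); q=st["orientation"]
    T=np.eye(4);T[:3,:3]=R.from_quat([q[1],q[2],q[3],q[0]]).as_matrix();T[:3,3]=st["tcp_pos"]
    W=np.linalg.inv(T@np.array(c["tool_from_camera"])); return W[:3,:3],W[:3,3]
def ray(name,uv,st=None):
    c,f=K(name);Rm,t=pose(name,st)
    d=np.array([(uv[0]-c["cx"])/f,(uv[1]-c["cy"])/f]);s=d.copy()
    for _ in range(20): s=d/(1+c["k1"]*(s@s))
    v=Rm.T@np.array([*s,1]); return -Rm.T@t, v/np.linalg.norm(v)
def atz(name,uv,z,st=None):
    o,v=ray(name,uv,st); return o+v*(z-o[2])/v[2]
def proj(name,P,st=None):
    c,f=K(name);Rm,t=pose(name,st);p=np.atleast_2d(P)@Rm.T+t;s=p[:,:2]/p[:,2:]
    s=s*(1+c["k1"]*(s**2).sum(1,keepdims=True)); return s*f+[c["cx"],c["cy"]]
def tri(obs):
    A=np.zeros((3,3));b=np.zeros(3)
    for o,v in obs:
        M=np.eye(3)-np.outer(v,v);A+=M;b+=M@o
    p=np.linalg.solve(A,b); return p,[np.linalg.norm(np.cross(p-o,v)) for o,v in obs]
def snap(name,fn):
    im=env.read_camera(name); cv2.imwrite(fn,im[:,:,::-1]); return im
E
python3 - <<'E'
from h import *
a=[snap(n,f"pics/{n}0.png") for n in("scene","side","wrist")]
g=np.vstack([np.hstack([a[0],a[1]])])
print(env.get_state())
for n in("scene","side","wrist"):print(env.get_calibration(n))
E
```

```text
{'clock': 0.15, 'joint_pos': array([-1.39619663e-01,  3.13853212e-01,  4.52659911e-02,  1.30359222e+00,
        7.01653844e-06,  1.43117880e+00]), 'qvel': array([ 0.0009549 , -0.00152629,  0.00304746,  0.00015665, -0.00015317,
       -0.00262472]), 'tau': array([ 1.76330479e-03, -4.81067133e+01,  2.98815805e+01,  1.39078675e-02,
       -1.10673584e-04, -5.56924022e-05]), 'tcp_pos': array([5.74633939e-01, 3.26364185e-05, 2.30609958e-01]), 'orientation': array([-5.54409171e-04,  7.07107370e-01,  7.07105854e-01, -4.13391156e-04]), 'wrist_force': array([ 0.98879839, -0.25714531,  0.34505841]), 'ft_torque': array([ 0.02611539,  0.00059398, -0.00067793]), 'grip_force': 0.0, 'finger_gap': 0.08588011607594287}
{'vertical_fov': 47.826731082250596, 'cx': 254.25923144364143, 'cy': 189.6540270539091, 'k1': 0.003936198927510176, 'rvec': array([ 0.80672129,  2.70542196, -0.93129888]), 'tvec': array([ 0.45566998, -0.09605271,  1.31127156])}
{'vertical_fov': 53.22985365252168, 'cx': 262.9803169217467, 'cy': 193.26112418577216, 'k1': 0.04558898372980457, 'rvec': array([ 0.61085329, -2.7103032 ,  1.03419102]), 'tvec': array([0.41690791, 0.24484757, 0.67988134])}
{'vertical_fov': 58.15652851552379, 'cx': 251.72315919273578, 'cy': 191.88997416664353, 'k1': -0.0750968440549242, 'tool_from_camera': array([[-1.20103924e-03, -9.51308132e-01, -3.08239184e-01,
         8.01042218e-02],
       [ 9.99999040e-01, -9.29380512e-04, -1.02813292e-03,
         4.80639310e-04],
       [ 6.91599714e-04, -3.08240123e-01,  9.51308335e-01,
        -1.43228047e-01],
       [ 0.00000000e+00,  0.00000000e+00,  0.00000000e+00,
         1.00000000e+00]])}
```

View pics/scene0.png

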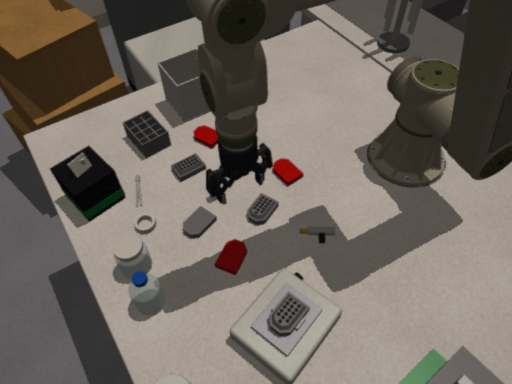

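View pics/side0.png

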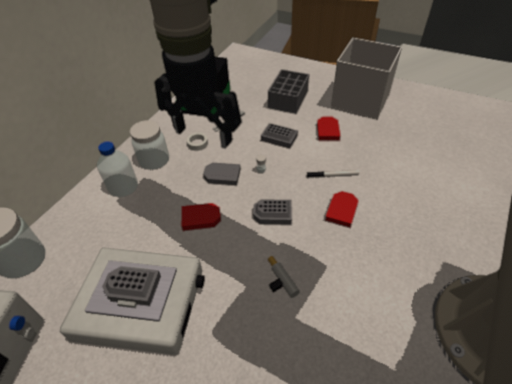

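Scene: fixed plate (289,314), plate (263,208), lid (200,222), square (188,166). Side: fixed plate (132,285), plate (273,210), lid (222,173), square (279,134). The rest are red look-alikes and clutter.

Run:
```python
from h import *
for n,a,b in [("fixed",(289,314),(132,285)),("plate",(263,208),(273,210)),("lid",(200,222),(222,173)),("square",(188,166),(279,134)),("redlid",(232,257),(202,216))]:
    print(n,*tri([ray("scene",a),ray("side",b)]))
```

```text
fixed [0.60051964 0.22988552 0.08172089] [np.float64(0.0002866902861466343), np.float64(0.0002866902861466344)]
plate [ 0.47024111 -0.067263    0.02445327] [np.float64(0.0007570659669712984), np.float64(0.0007570659669713205)]
lid [ 0.63376616 -0.12544658  0.01856096] [np.float64(0.0009323787819429428), np.float64(0.0009323787819428856)]
square [ 0.56875486 -0.31955757  0.01794883] [np.float64(0.0013722051121343047), np.float64(0.0013722051121344899)]
redlid [0.61337522 0.00395748 0.00623992] [np.float64(0.0009414282967325308), np.float64(0.0009414282967323346)]
```

View pics/wrist0.png

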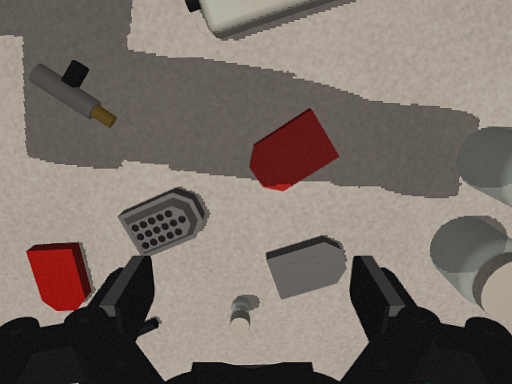

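Wrist view: plate at (163,222), grey lid at (305,265), both with cut ends to the right (+x world); vial at (240,310), red lids at (290,150) and (60,275). Next: one view of the loose pieces and one of the shaker.

servo_tool:
  increments:
    - {"x":-35,"y":-8}
    - {"x":-40,"y":-8}
    - {}
    - {}

```text
invalid input at $.increments[0]: expected keys grip, x, y, z, roll
```

Run:
```python
from h import *
import pickle
st=env.get_state();snap("wrist","pics/wB.png");pickle.dump(st,open("wB.pkl","wb"));print(st["clock"],st["tcp_pos"])
```

```text
0.15 [5.74633939e-01 3.26364185e-05 2.30609958e-01]
```

servo_tool:
  increments:
    - {"x":41,"y":5}
    - {"x":41,"y":5}
    - {"x":41,"y":5}
    - {"x":41,"y":5}
    - {"x":41,"y":5}

```text
invalid input at $.increments[0]: expected keys grip, x, y, z, roll
```

servo_tool:
  increments:
    - {"x":35,"y":5}
    - {}
    - {}

```text
invalid input at $.increments[0]: expected keys grip, x, y, z, roll
```

Run:
```python
from h import *
import pickle
st=env.get_state();snap("wrist","pics/wC.png");pickle.dump(st,open("wC.pkl","wb"));print(st["clock"],st["tcp_pos"])
a=cv2.imread("pics/wB.png");b=cv2.imread("pics/wC.png")
cv2.imwrite("pics/BC.png",cv2.resize(np.vstack([a[:300],b[:300]]),None,fx=1,fy=1))
```

```text
0.2 [5.74696600e-01 2.27978141e-05 2.30732369e-01]
```

View pics/BC.png

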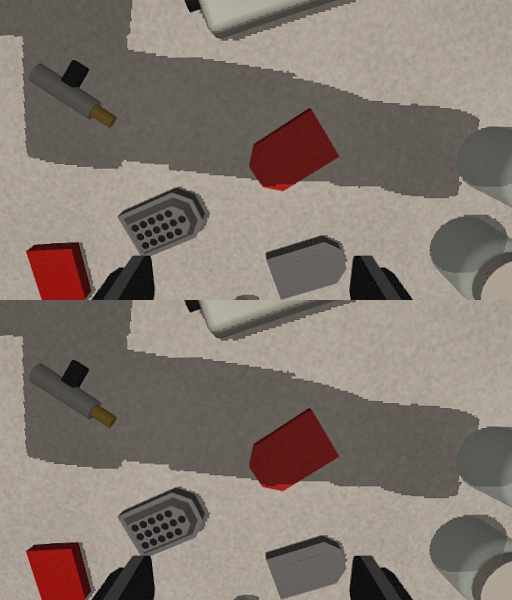

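All keys are required and the moves were refused, so both halves repeat the start view. I'll redo them with full rows.

servo_tool:
  increments:
    - {"grip":0,"x":-35,"y":-8,"z":0,"roll":0}
    - {"grip":0,"x":-40,"y":-8,"z":0,"roll":0}
    - {"grip":0,"x":0,"y":0,"z":0,"roll":0}
    - {"grip":0,"x":0,"y":0,"z":0,"roll":0}

```text
clock: 0.58
tcp_pos: [0.5586, -0.0769, 0.2312]
orientation: [-0.0, 0.708, 0.706, -0.0]
wrist_force: [0.0, -0.2, 0.4]
finger_gap: 0.0854
grip_force: 0.0
```

Run:
```python
from h import *
import pickle
st=env.get_state();snap("wrist","pics/wB.png");pickle.dump(st,open("wB.pkl","wb"));print(st["clock"],st["tcp_pos"])
```

```text
0.5833 [ 0.55864667 -0.07685526  0.23117024]
```

servo_tool:
  increments:
    - {"grip":0,"x":41,"y":5,"z":0,"roll":0}
    - {"grip":0,"x":41,"y":5,"z":0,"roll":0}
    - {"grip":0,"x":41,"y":5,"z":0,"roll":0}
    - {"grip":0,"x":41,"y":5,"z":0,"roll":0}
    - {"grip":0,"x":41,"y":5,"z":0,"roll":0}

```text
clock: 1.05
tcp_pos: [0.5837, 0.1332, 0.2314]
orientation: [-0.0, 0.707, 0.708, 0.0]
wrist_force: [1.2, 0.2, -0.5]
finger_gap: 0.0857
grip_force: 0.0
```

servo_tool:
  increments:
    - {"grip":0,"x":35,"y":5,"z":0,"roll":0}
    - {"grip":0,"x":0,"y":0,"z":0,"roll":0}
    - {"grip":0,"x":0,"y":0,"z":0,"roll":0}
    - {"grip":0,"x":0,"y":0,"z":0,"roll":0}

```text
clock: 1.38
tcp_pos: [0.5886, 0.166, 0.231]
orientation: [-0.0, 0.706, 0.708, -0.0]
wrist_force: [-0.3, -0.1, 0.0]
finger_gap: 0.0854
grip_force: 0.0
```

Run:
```python
from h import *
import pickle
st=env.get_state();snap("wrist","pics/wC.png");pickle.dump(st,open("wC.pkl","wb"));print(st["clock"],st["tcp_pos"])
a=cv2.imread("pics/wB.png");b=cv2.imread("pics/wC.png")
cv2.imwrite("pics/BC2.png",np.vstack([a[:300],b[:300]]))
```

```text
1.3833 [0.5885637  0.16595768 0.23104189]
```

View pics/BC2.png

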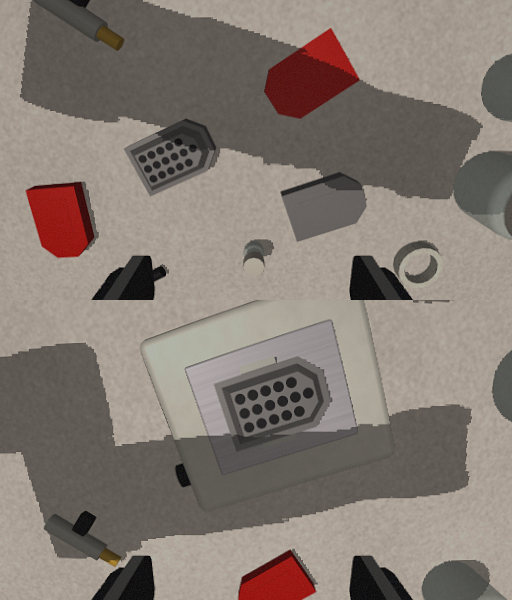

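Top half: plate (170,157), lid (323,207), vial (254,258). Bottom half: fixed plate (272,402), cut end to the right. Fitting the models to edges.

```bash
cat > fit.py <<'E'
from h import *
import pickle
from scipy.optimize import differential_evolution, minimize
def hexa(i,z,cut=.016):
    a,b=.043-i,.029-i; c=cut-i*(2-np.sqrt(2))
    p=[(-a,-b),(a-c,-b),(a,-b+c),(a,b-c),(a-c,b),(-a,b)]
    return np.array([(x,y,z) for x,y in p])
def dens(p,n=24): return np.vstack([np.linspace(p[k],p[(k+1)%len(p)],n,endpoint=False) for k in range(len(p))])
plateM=np.vstack([dens(hexa(0,.02)),dens(hexa(.005,.02)),dens(hexa(.011,.03))])
lidM=dens(hexa(0,.018))
def dt(im):
    g=cv2.GaussianBlur(cv2.cvtColor(im,cv2.COLOR_BGR2GRAY),(3,3),0)
    return np.minimum(cv2.distanceTransform(255-cv2.Canny(g,30,80),cv2.DIST_L2,5),6).astype(np.float32)
def fit(M,views,p0,w=(.02,.02,.012,.6)):
    D=[(n,st,dt(cv2.imread(f))) for n,f,st in views]
    def place(p):
        c,s=np.cos(p[3]),np.sin(p[3]); return M@np.array([[c,-s,0],[s,c,0],[0,0,1]]).T+p[:3]
    def cost(p):
        P=place(p);t=0
        for n,st,d in D:
            uv=proj(n,P,st).astype(np.float32)
            t+=cv2.remap(d,uv[:,:1],uv[:,1:],cv2.INTER_LINEAR,borderValue=6).mean()
        return t/len(D)
    r=differential_evolution(cost,[(a-b,a+b) for a,b in zip(p0,w)],popsize=12,maxiter=60,seed=1)
    return r.x,r.fun
S=lambda f:pickle.load(open(f,"rb"))
E
python3 - <<'E'
from fit import *
A={"tcp_pos":[5.746e-01,0,.2306],"orientation":[-5.544e-04,.707107,.707106,-4.134e-04]}
wA=("wrist","pics/wrist0.png",A);wB=("wrist","pics/wB.png",S("wB.pkl"));wC=("wrist","pics/wC.png",S("wC.pkl"))
sc=("scene","pics/scene0.png",None);sd=("side","pics/side0.png",None)
for nm,M,vs,p0 in [("plate",plateM,[wA,wB],(.47,-.067,0,.4)),("lid",lidM,[wA,wB],(.634,-.125,0,.3)),("fixed",plateM,[wC],(.60,.23,.066,.3))]:
    for v in (vs,vs+[sc,sd]):
        p,f=fit(M,v,p0); print(nm,len(v),np.round(p[:3]*1000,1),round(np.degrees(p[3]),1),round(f,2))
E
```

```text
Traceback (most recent call last):
  File "fit.py", line 24, in fit
    r=differential_evolution(cost,[(a-b,a+b) for a,b in zip(p0,w)],popsize=12,maxiter=60,seed=1)
  File "fit.py", line 21, in cost
    uv=proj(n,P,st).astype(np.float32)
       ~~~~^^^^^^^^
  File "h.py", line 22, in proj
    c,f=K(name);Rm,t=pose(name,st);p=np.atleast_2d(P)@Rm.T+t;s=p[:,:2]/p[:,2:]
                     ~~~~^^^^^^^^^
  File "h.py", line 8, in pose
    c,f=K(name)
        ~^^^^^^
  File "h.py", line 5, in K
    c=env.get_calibration(name); f=192/np.tan(np.radians(c["vertical_fov"])/2)
ValueError: time passes only in moves, steps and waits
```

```bash
sed -i 's/^def K(name)/from functools import lru_cache\n@lru_cache(None)\ndef K(name)/' h.py
cat > run1.py <<'E'
from fit import *
A={"tcp_pos":[5.746e-01,0,.2306],"orientation":[-5.544e-04,.707107,.707106,-4.134e-04]}
wA=("wrist","pics/wrist0.png",A);wB=("wrist","pics/wB.png",S("wB.pkl"));wC=("wrist","pics/wC.png",S("wC.pkl"))
sc=("scene","pics/scene0.png",None);sd=("side","pics/side0.png",None)
for nm,M,vs,p0 in [("plate",plateM,[wA,wB],(.47,-.067,0,.4)),("lid",lidM,[wA,wB],(.634,-.125,0,.3)),("fixed",plateM,[wC],(.60,.23,.066,.3))]:
    for v in (vs,vs+[sc,sd]):
        p,f=fit(M,v,p0); print(nm,len(v),np.round(p[:3]*1000,1),round(np.degrees(p[3]),1),round(f,2))
E
python3 run1.py; python3 -c "
from h import *;print(env.get_state()['clock'])"
```

```text
plate 2 [475.1 -71.6   0.8] 23.6 0.89
plate 4 [475.5 -71.4   2.1] 24.0 0.91
lid 2 [ 640.4 -129.4    2.4] 19.0 0.44
lid 4 [ 640.4 -130.     1.5] 18.9 0.55
fixed 1 [607.5 229.5  67. ] 17.4 0.42
fixed 3 [607.4 229.6  67.8] 17.5 0.72
1.4333
```

Fits agree: plate (475.3,-71.5) yaw 23.8°, lid (640.4,-129.7) yaw 19°, fixed plate (607.4,229.5,z66) yaw 17.4°; heights match the text within about 2 mm. I'll move over the plate and roll -113.8° (roll + would run out of joint 6 range).

servo_tool:
  increments:
    - {"grip":0,"x":-34,"y":-16,"z":0,"roll":0}
    - {"grip":0,"x":-34,"y":-16,"z":0,"roll":0}
    - {"grip":0,"x":-34,"y":-16,"z":0,"roll":0}
    - {"grip":0,"x":-34,"y":-16,"z":0,"roll":0}
    - {"grip":0,"x":-34,"y":-16,"z":0,"roll":0}

```text
clock: 1.85
tcp_pos: [0.5076, -0.0075, 0.2314]
orientation: [0.0, 0.708, 0.706, 0.0]
wrist_force: [0.9, -0.6, -0.2]
finger_gap: 0.0855
grip_force: 0.0
```

servo_tool:
  increments:
    - {"grip":0,"x":-34,"y":-16,"z":0,"roll":0}
    - {"grip":0,"x":-33,"y":-17,"z":0,"roll":0}
    - {"grip":0,"x":0,"y":0,"z":0,"roll":-7.1}
    - {"grip":0,"x":0,"y":0,"z":0,"roll":-7.1}
    - {"grip":0,"x":0,"y":0,"z":0,"roll":-7.1}

```text
clock: 2.27
tcp_pos: [0.475, -0.0743, 0.2317]
orientation: [0.0, 0.564, 0.826, 0.0]
wrist_force: [0.5, 0.9, 0.2]
finger_gap: 0.0855
grip_force: 0.0
```

servo_tool:
  increments:
    - {"grip":0,"x":0,"y":0,"z":0,"roll":-7.1}
    - {"grip":0,"x":0,"y":0,"z":0,"roll":-7.1}
    - {"grip":0,"x":0,"y":0,"z":0,"roll":-7.1}
    - {"grip":0,"x":0,"y":0,"z":0,"roll":-7.1}
    - {"grip":0,"x":0,"y":0,"z":0,"roll":-7.1}

```text
clock: 2.68
tcp_pos: [0.4754, -0.0733, 0.2315]
orientation: [0.0, 0.284, 0.959, -0.0]
wrist_force: [-0.0, 0.5, -0.2]
finger_gap: 0.0854
grip_force: 0.0
```

servo_tool:
  increments:
    - {"grip":0,"x":0,"y":0,"z":0,"roll":-7.1}
    - {"grip":0,"x":0,"y":0,"z":0,"roll":-7.1}
    - {"grip":0,"x":0,"y":0,"z":0,"roll":-7.1}
    - {"grip":0,"x":0,"y":0,"z":0,"roll":-7.1}
    - {"grip":0,"x":0,"y":0,"z":0,"roll":-7.1}

```text
clock: 3.1
tcp_pos: [0.4753, -0.0733, 0.2315]
orientation: [0.0, -0.022, 1.0, -0.0]
wrist_force: [0.2, -1.2, -0.7]
finger_gap: 0.0858
grip_force: 0.0
```

servo_tool:
  increments:
    - {"grip":0,"x":0,"y":0,"z":20,"roll":-7.1}
    - {"grip":0,"x":0,"y":0,"z":30,"roll":-7.1}
    - {"grip":0,"x":0,"y":0,"z":30,"roll":-7.1}
    - {"grip":0,"x":0,"y":0,"z":20,"roll":0}
    - {"grip":0,"x":0,"y":0,"z":0,"roll":0}

```text
clock: 3.52
tcp_pos: [0.4723, -0.0722, 0.1275]
orientation: [-0.003, -0.203, 0.979, 0.002]
wrist_force: [-0.9, -0.8, -0.1]
finger_gap: 0.0855
grip_force: 0.0
```

```bash
cat > go.py <<'E'
import sys
from h import *
x,y,ang=map(float,sys.argv[1:4])  # target, and wanted world angle of tool y
st=env.get_state();q=st["orientation"];Rm=R.from_quat([q[1],q[2],q[3],q[0]]).as_matrix()
d=Rm.T@(np.array([x/1000,y/1000,st["tcp_pos"][2]])-st["tcp_pos"])*1000
a=np.degrees(np.arctan2(Rm[1,1],Rm[0,1]))
print("clock",round(st["clock"],2),"tcp",np.round(st["tcp_pos"]*1000,1),"tool shift",np.round(d,1),"roll",round((a-ang+180)%360-180,2),"q",np.round(st["joint_pos"],2),"F",np.round(st["wrist_force"],1),"gap",round(st["finger_gap"]*1000,1),"Rz",np.round(Rm[:,2],3))
E
python3 go.py 475.3 -71.5 113.8
```

```text
clock 3.52 tcp [472.3 -72.2 127.5] tool shift [-3.  -0.6 -0. ] roll -0.35 q [-0.32  0.19 -0.38  1.01 -0.   -0.73] F [-0.9 -0.8 -0.1] gap 85.5 Rz [-0.007  0.002 -1.   ]
```

servo_tool:
  increments:
    - {"grip":0,"x":0,"y":0,"z":25,"roll":-0.3}
    - {"grip":0,"x":0,"y":0,"z":25,"roll":0}
    - {"grip":0,"x":0,"y":0,"z":20,"roll":0}
    - {"grip":0,"x":0,"y":0,"z":0,"roll":0}
    - {"grip":0,"x":0,"y":0,"z":0,"roll":0}

```text
clock: 3.93
tcp_pos: [0.4756, -0.0726, 0.062]
orientation: [-0.0, -0.206, 0.979, 0.0]
wrist_force: [0.3, 0.1, 0.0]
finger_gap: 0.0853
grip_force: 0.0
```

```bash
python3 go.py 475.3 -71.5 113.8
```

```text
clock 3.93 tcp [475.6 -72.6  62. ] tool shift [-0.2  1.2  0. ] roll 0.0 q [-0.32  0.26 -0.47  0.84 -0.   -0.73] F [0.3 0.1 0. ] gap 85.3 Rz [-0.001  0.    -1.   ]
```

servo_tool:
  increments:
    - {"grip":0,"x":0,"y":1,"z":20,"roll":0}
    - {"grip":0,"x":0,"y":0,"z":20,"roll":0}
    - {"grip":0,"x":0,"y":0,"z":15,"roll":0}
    - {"grip":0,"x":0,"y":0,"z":6,"roll":0}
    - {"grip":0,"x":0,"y":0,"z":0,"roll":0}

```text
clock: 4.35
tcp_pos: [0.4759, -0.0715, 0.0009]
orientation: [0.0, -0.207, 0.978, -0.0]
wrist_force: [-1.1, 0.0, -0.5]
finger_gap: 0.0852
grip_force: 0.0
```

servo_tool:
  increments:
    - {"grip":0.3,"x":0,"y":0,"z":0,"roll":0}
    - {"grip":0.3,"x":0,"y":0,"z":0,"roll":0}
    - {"grip":0.3,"x":0,"y":0,"z":0,"roll":0}
    - {"grip":0.5,"x":0,"y":0,"z":0,"roll":0}
    - {"grip":0.5,"x":0,"y":0,"z":0,"roll":0}
  grip_force: 40

```text
clock: 4.77
tcp_pos: [0.4768, -0.0716, 0.0019]
orientation: [0.001, -0.207, 0.978, -0.001]
wrist_force: [-1.2, -0.4, 5.8]
finger_gap: 0.057
grip_force: 42.6
```

servo_tool:
  increments:
    - {"grip":0.6,"x":0,"y":0,"z":0,"roll":0}
    - {"grip":0.6,"x":0,"y":0,"z":0,"roll":0}
    - {"grip":0.6,"x":0,"y":0,"z":0,"roll":0}

```text
clock: 5.02
tcp_pos: [0.4769, -0.0716, 0.0019]
orientation: [0.001, -0.207, 0.978, -0.001]
wrist_force: [-1.9, 0.6, 6.8]
finger_gap: 0.0572
grip_force: 42.5
```

```bash
python3 go.py 475.3 -71.5 113.8
python3 - <<'E'
from h import *
import pickle
st=env.get_state();snap("wrist","pics/wD.png");pickle.dump(st,open("wD.pkl","wb"));snap("side","pics/sD.png")
E
```

```text
clock 5.02 tcp [476.9 -71.6   1.9] tool shift [ 1.4  0.7 -0. ] roll 0.1 q [-0.32  0.34 -0.54  0.69 -0.   -0.73] F [-1.9  0.6  6.8] gap 57.2 Rz [ 0.003 -0.001 -1.   ]
```

View pics/wD.png

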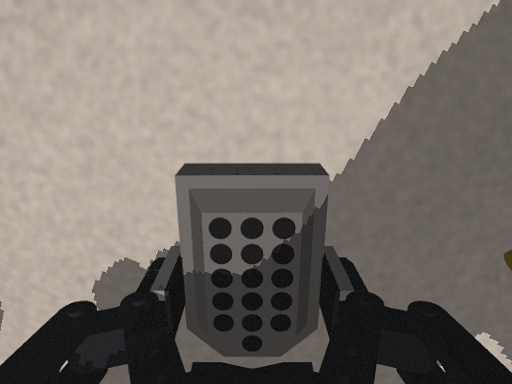

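Plate is gripped squarely (gap 57 mm), centred in view with its cut end at the bottom (250,345), away from the camera as expected. I'll refit its pose in the grip and lift.

Run:
```python
from fit import *
st=S("wD.pkl")
p,f=fit(plateM,[("wrist","pics/wD.png",st)],(.4755,-.0715,0,np.radians(23.8)),(.008,.008,.004,.1))
print(np.round(p[:3]*1000,1),np.degrees(p[3]),f)
q=st["orientation"];Rm=R.from_quat([q[1],q[2],q[3],q[0]]).as_matrix();print("plate in tool mm",Rm.T@(p[:3]-st["tcp_pos"])*1000)
```

```text
[478.8 -79.   -0.5] 24.060452480395252 2.787379
plate in tool mm [ 1.25466603 -7.52104241  2.46046393]
```

servo_tool:
  increments:
    - {"grip":0.6,"x":0,"y":0,"z":-10,"roll":0}
    - {"grip":0.6,"x":0,"y":0,"z":-25,"roll":0}
    - {"grip":0.6,"x":0,"y":0,"z":-40,"roll":0}
    - {"grip":0.6,"x":0,"y":0,"z":-40,"roll":3.2}
    - {"grip":0.6,"x":0,"y":0,"z":-40,"roll":3.2}
  grip_force: 60

```text
clock: 5.53
tcp_pos: [0.4748, -0.0708, 0.1577]
orientation: [-0.0, -0.151, 0.989, 0.0]
wrist_force: [1.0, 0.1, 0.0]
finger_gap: 0.0564
grip_force: 66.3
```

servo_tool:
  increments:
    - {"grip":0.6,"x":0,"y":0,"z":0,"roll":0}
    - {"grip":0.6,"x":0,"y":0,"z":0,"roll":0}

```text
clock: 5.7
tcp_pos: [0.4777, -0.0717, 0.1589]
orientation: [0.003, -0.152, 0.988, -0.002]
wrist_force: [0.2, 0.5, -0.8]
finger_gap: 0.0565
grip_force: 66.4
```

```bash
python3 go.py 608.8 229.9 107.4
```

```text
clock 5.7 tcp [477.7 -71.7 158.9] tool shift [-2.158e+02  2.481e+02  2.000e-01] roll 0.12 q [-0.32  0.17 -0.33  1.07  0.   -0.62] F [ 0.2  0.5 -0.8] gap 56.5 Rz [ 0.007 -0.002 -1.   ]
```

The grip fit is poor (cost 2.8, shadow edges), so I reject it. I'll use the visible rear ledge corners instead, at (176,176) and (330,176).

Run:
```python
from fit import *
st=S("wD.pkl");q=st["orientation"];Rm=R.from_quat([q[1],q[2],q[3],q[0]]).as_matrix()
for uv in [(176,176),(330,176)]:
    P=atz("wrist",uv,.02,st); print(Rm.T@(P-st["tcp_pos"])*1000)
```

```text
[ 44.15897928 -27.68738003 -18.11517575]
[ 44.11752819  30.30109632 -18.23588941]
```

servo_tool:
  increments:
    - {"grip":0.6,"x":-20,"y":24,"z":0,"roll":0}
    - {"grip":0.6,"x":-24,"y":28,"z":0,"roll":0}
    - {"grip":0.6,"x":-24,"y":28,"z":0,"roll":0}
    - {"grip":0.6,"x":-24,"y":28,"z":0,"roll":0}
    - {"grip":0.6,"x":-24,"y":28,"z":0,"roll":0}

```text
clock: 6.12
tcp_pos: [0.5445, 0.095, 0.1539]
orientation: [-0.001, -0.152, 0.988, 0.0]
wrist_force: [0.3, -0.1, -1.5]
finger_gap: 0.0566
grip_force: 66.3
```

servo_tool:
  increments:
    - {"grip":0.6,"x":-24,"y":28,"z":0,"roll":0}
    - {"grip":0.6,"x":-24,"y":28,"z":0,"roll":0}
    - {"grip":0.6,"x":-24,"y":26,"z":0,"roll":0}
    - {"grip":0.6,"x":-20,"y":20,"z":0,"roll":0}
    - {"grip":0.6,"x":-8,"y":10,"z":0,"roll":0}

```text
clock: 6.53
tcp_pos: [0.6072, 0.2337, 0.153]
orientation: [-0.001, -0.154, 0.988, 0.0]
wrist_force: [0.8, -0.4, -0.8]
finger_gap: 0.0565
grip_force: 66.3
```

servo_tool:
  increments:
    - {"grip":0.6,"x":0,"y":0,"z":0,"roll":0}
    - {"grip":0.6,"x":0,"y":0,"z":0,"roll":0}
    - {"grip":0.6,"x":0,"y":0,"z":0,"roll":0}
    - {"grip":0.6,"x":0,"y":0,"z":0,"roll":0}

```text
clock: 6.87
tcp_pos: [0.6062, 0.2292, 0.1548]
orientation: [-0.001, -0.152, 0.988, -0.0]
wrist_force: [0.7, 0.0, -0.6]
finger_gap: 0.0563
grip_force: 66.3
```

```bash
python3 go.py 608.8 229.9 107.4
```

```text
clock 6.87 tcp [606.2 229.2 154.8] tool shift [-2.7 -0.1 -0. ] roll 0.04 q [ 0.24  0.49  0.12  1.2  -0.   -0.07] F [ 0.7  0.  -0.6] gap 56.3 Rz [-0.002 -0.001 -1.   ]
```

servo_tool:
  increments:
    - {"grip":0.6,"x":-2.5,"y":0,"z":15,"roll":0}
    - {"grip":0.6,"x":0,"y":0,"z":20,"roll":0}
    - {"grip":0.6,"x":0,"y":0,"z":10,"roll":0}
    - {"grip":0.6,"x":0,"y":0,"z":0,"roll":0}
    - {"grip":0.6,"x":0,"y":0,"z":0,"roll":0}

```text
clock: 7.28
tcp_pos: [0.6087, 0.2302, 0.11]
orientation: [-0.001, -0.152, 0.988, -0.0]
wrist_force: [0.4, 0.1, -0.7]
finger_gap: 0.0561
grip_force: 66.3
```

```bash
python3 go.py 608.5 229.8 107.4
python3 - <<'E'
from h import *
import pickle
a=snap("wrist","pics/wE.png");st=env.get_state();pickle.dump(st,open("wE.pkl","wb"))
E
```

```text
clock 7.28 tcp [608.7 230.2 110. ] tool shift [ 0.3 -0.4  0. ] roll 0.04 q [ 0.24  0.52  0.05  1.11 -0.   -0.07] F [ 0.4  0.1 -0.7] gap 56.1 Rz [-0.002 -0.    -1.   ]
```

View pics/wE.png

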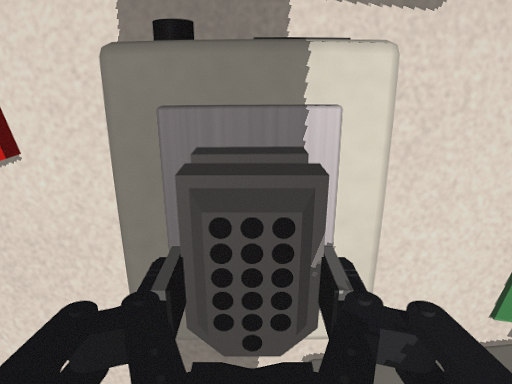

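The held plate hangs just above the fixed one; the fixed plate's rear edge shows at (192–308,150), centred with the held plate. Checking that against the prediction while I lower further.

Run:
```python
from fit import *
st=S("wE.pkl");c,s=np.cos(np.radians(17.4)),np.sin(np.radians(17.4))
def P(x,y,z): return [.6074+c*x-s*y,.2295+s*x+c*y,z]
for z in(.066,.086,.108,.128): print(z,np.round(proj("wrist",np.array([P(-.043,.029,z),P(-.043,-.029,z)]),st),1).tolist())
```

```text
0.066 [[302.2, 143.6], [196.7, 143.6]]
0.086 [[307.9, 150.6], [190.6, 150.7]]
0.108 [[315.8, 160.5], [182.0, 160.5]]
0.128 [[325.1, 172.2], [171.9, 172.3]]
```

servo_tool:
  increments:
    - {"grip":0.6,"x":0,"y":0,"z":5,"roll":0}
    - {"grip":0.6,"x":0,"y":0,"z":5,"roll":0}
    - {"grip":0.6,"x":0,"y":0,"z":3,"roll":0}
    - {"grip":0.6,"x":0,"y":0,"z":0,"roll":0}

```text
clock: 7.67
tcp_pos: [0.609, 0.231, 0.0966]
orientation: [-0.0, -0.152, 0.988, -0.0]
wrist_force: [-1.2, 0.4, -1.2]
finger_gap: 0.0567
grip_force: 66.3
```

Prediction matches the fixed plate; the held one is about 1.5 mm off in +y and 1 mm in -x (tool). I'll correct and lower.

servo_tool:
  increments:
    - {"grip":0.6,"x":1,"y":-1.5,"z":0,"roll":0}
    - {"grip":0.6,"x":0,"y":0,"z":3,"roll":0}
    - {"grip":0.6,"x":0,"y":0,"z":3,"roll":0}
    - {"grip":0.6,"x":0,"y":0,"z":2,"roll":0}
    - {"grip":0.6,"x":0,"y":0,"z":0,"roll":0}

```text
clock: 8.08
tcp_pos: [0.6085, 0.2293, 0.0886]
orientation: [-0.0, -0.152, 0.988, -0.0]
wrist_force: [-0.3, 0.0, -1.2]
finger_gap: 0.0567
grip_force: 66.3
```

servo_tool:
  increments:
    - {"grip":0.6,"x":0,"y":0,"z":1,"roll":0}
    - {"grip":0.6,"x":0,"y":0,"z":1,"roll":0}
    - {"grip":0.6,"x":0,"y":0,"z":0,"roll":0}

```text
clock: 8.33
tcp_pos: [0.6089, 0.2294, 0.0882]
orientation: [0.0, -0.152, 0.988, -0.0]
wrist_force: [-2.1, -0.2, 4.1]
finger_gap: 0.0566
grip_force: 66.7
```

servo_tool:
  increments:
    - {"grip":0.6,"x":0,"y":0,"z":1,"roll":0}
    - {"grip":0.6,"x":0,"y":0,"z":0,"roll":0}

```text
clock: 8.5
tcp_pos: [0.6089, 0.2294, 0.0881]
orientation: [0.001, -0.152, 0.988, -0.0]
wrist_force: [-4.0, -1.3, 8.8]
finger_gap: 0.0564
grip_force: 67.3
```

Contact at 88.1, the expected seated height. Release, rise, look.

servo_tool:
  increments:
    - {"grip":0.3,"x":0,"y":0,"z":0,"roll":0}
    - {"grip":0,"x":0,"y":0,"z":-2,"roll":0}
    - {"grip":0,"x":0,"y":0,"z":0,"roll":0}
    - {"grip":0,"x":0,"y":0,"z":0,"roll":0}
    - {"grip":0,"x":0,"y":0,"z":0,"roll":0}

```text
clock: 8.92
tcp_pos: [0.609, 0.2294, 0.0881]
orientation: [0.0, -0.152, 0.988, -0.0]
wrist_force: [0.2, 0.2, -0.6]
finger_gap: 0.0852
grip_force: 0.0
```

servo_tool:
  increments:
    - {"grip":0,"x":0,"y":0,"z":-20,"roll":0}
    - {"grip":0,"x":0,"y":0,"z":-40,"roll":0}
    - {"grip":0,"x":20,"y":0,"z":-30,"roll":0}
    - {"grip":0,"x":20,"y":0,"z":0,"roll":0}
    - {"grip":0,"x":0,"y":0,"z":0,"roll":0}

```text
clock: 9.33
tcp_pos: [0.5692, 0.2171, 0.1808]
orientation: [0.001, -0.152, 0.988, 0.0]
wrist_force: [-1.2, -0.1, -0.2]
finger_gap: 0.0858
grip_force: 0.0
```

```bash
python3 - <<'E'
from fit import *
st=env.get_state();snap("wrist","pics/wF.png");pickle.dump(st,open("wF.pkl","wb"))
p,f=fit(plateM,[("wrist","pics/wF.png",st)],(.6074,.2295,.086,np.radians(17.4)),(.01,.01,.006,.1))
print(np.round(p[:3]*1000,1),np.degrees(p[3]),f)
E
python3 go.py 640.4 -129.7 109
```

```text
[608.  226.3  91.8] 19.595197399638412 2.423501968383789
clock 9.38 tcp [570.  217.3 179.4] tool shift [  37.3 -352.    -0. ] roll -1.49 q [ 0.23  0.4   0.04  1.21  0.   -0.07] F [0.1 0.1 0.2] gap 85.3 Rz [ 0.001  0.    -1.   ]
```

View pics/wF.png

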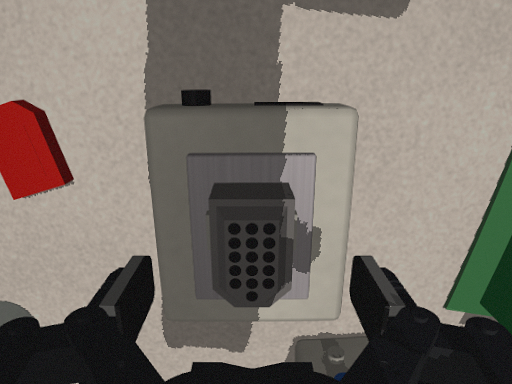

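Plate sits squarely on the stack (body cols 210–294, rear faces at row 185–200). I'll check the numbers and go to the lid.

Run:
```python
from fit import *
st=S("wF.pkl");c,s=np.cos(np.radians(17.4)),np.sin(np.radians(17.4))
def P(x,y,z): return [.6074+c*x-s*y,.2295+s*x+c*y,z]
for z in(.066,.086,.106): print(z,np.round(proj("wrist",np.array([P(-.043,.029,z),P(-.043,-.029,z)]),st),1).tolist())
im=cv2.imread("pics/wF.png",0)
print(im[176:206,235].tolist(),im[176:206,265].tolist())
```

```text
0.066 [[288.5, 181.9], [214.0, 181.8]]
0.086 [[291.3, 189.7], [211.1, 189.6]]
0.106 [[294.5, 198.7], [207.8, 198.7]]
[84, 86, 88, 85, 84, 88, 69, 41, 37, 39, 41, 41, 37, 41, 38, 37, 40, 42, 39, 41, 38, 37, 34, 52, 58, 57, 58, 60, 56, 59] [86, 85, 87, 87, 86, 87, 68, 41, 37, 40, 41, 38, 40, 37, 41, 40, 39, 40, 37, 37, 40, 40, 38, 52, 58, 57, 58, 58, 55, 56]
```

servo_tool:
  increments:
    - {"grip":0,"x":4,"y":-30,"z":0,"roll":-1.5}
    - {"grip":0,"x":4,"y":-40,"z":0,"roll":0}
    - {"grip":0,"x":4,"y":-40,"z":0,"roll":0}
    - {"grip":0,"x":4,"y":-40,"z":0,"roll":0}
    - {"grip":0,"x":4,"y":-40,"z":0,"roll":0}

```text
clock: 9.8
tcp_pos: [0.6135, 0.0295, 0.1769]
orientation: [-0.001, -0.165, 0.986, 0.0]
wrist_force: [-0.1, 0.4, -0.1]
finger_gap: 0.0857
grip_force: 0.0
```

servo_tool:
  increments:
    - {"grip":0,"x":4,"y":-40,"z":0,"roll":0}
    - {"grip":0,"x":4,"y":-40,"z":0,"roll":0}
    - {"grip":0,"x":4,"y":-40,"z":0,"roll":0}
    - {"grip":0,"x":4,"y":-30,"z":0,"roll":0}
    - {"grip":0,"x":0,"y":-10,"z":0,"roll":0}

```text
clock: 10.22
tcp_pos: [0.6507, -0.1307, 0.1762]
orientation: [-0.001, -0.163, 0.987, -0.0]
wrist_force: [0.2, 0.9, 0.2]
finger_gap: 0.0852
grip_force: 0.0
```

servo_tool:
  increments:
    - {"grip":0,"x":0,"y":0,"z":0,"roll":0}
    - {"grip":0,"x":0,"y":0,"z":0,"roll":0}
    - {"grip":0,"x":0,"y":0,"z":0,"roll":0}

```text
clock: 10.47
tcp_pos: [0.6496, -0.1239, 0.1775]
orientation: [-0.001, -0.166, 0.986, 0.001]
wrist_force: [-0.5, -0.5, -0.3]
finger_gap: 0.0855
grip_force: 0.0
```

```bash
python3 go.py 640.4 -129.7 109;python3 - <<'E'
from fit import *
st=env.get_state();snap("wrist","pics/wG.png");pickle.dump(st,open("wG.pkl","wb"))
p,f=fit(lidM,[("wrist","pics/wG.png",st)],(.6404,-.1297,0,np.radians(19)),(.01,.01,.003,.1))
print(np.round(p[:3]*1000,1),np.degrees(p[3]),f)
E
```

```text
clock 10.47 tcp [ 649.6 -123.9  177.5] tool shift [10.6 -2.4  0. ] roll 0.07 q [-0.31  0.5   0.2   1.27  0.   -0.64] F [-0.5 -0.5 -0.3] gap 85.5 Rz [-0.001  0.001 -1.   ]
[ 641.7 -130.4   -2.2] 18.965905041710286 0.21269124746322632
```

Predicted rows 181.9 and 198.7 match the measured 182 and 198.7: the plate is seated. The lid refit agrees with the earlier one; descend and grip it.

servo_tool:
  increments:
    - {"grip":0,"x":10,"y":-2.7,"z":20,"roll":0}
    - {"grip":0,"x":0,"y":0,"z":35,"roll":0}
    - {"grip":0,"x":0,"y":0,"z":35,"roll":0}
    - {"grip":0,"x":0,"y":0,"z":30,"roll":0}
    - {"grip":0,"x":0,"y":0,"z":10,"roll":0}

```text
clock: 10.93
tcp_pos: [0.638, -0.1281, 0.0436]
orientation: [-0.003, -0.166, 0.986, 0.002]
wrist_force: [-0.5, 1.2, 0.1]
finger_gap: 0.0855
grip_force: 0.0
```

servo_tool:
  increments:
    - {"grip":0,"x":0,"y":0,"z":0,"roll":0}
    - {"grip":0,"x":0,"y":0,"z":0,"roll":0}

```text
clock: 11.1
tcp_pos: [0.6416, -0.1302, 0.0491]
orientation: [0.0, -0.166, 0.986, 0.0]
wrist_force: [-0.2, -0.7, 0.1]
finger_gap: 0.0855
grip_force: 0.0
```

```bash
python3 go.py 641 -130 109
```

```text
clock 11.1 tcp [ 641.6 -130.2   49.1] tool shift [ 0.5  0.4 -0. ] roll 0.09 q [-0.32  0.57 -0.02  0.98  0.   -0.66] F [-0.2 -0.7  0.1] gap 85.5 Rz [ 0.  0. -1.]
```

servo_tool:
  increments:
    - {"grip":0,"x":0,"y":0,"z":20,"roll":0}
    - {"grip":0,"x":0,"y":0,"z":17,"roll":0}
    - {"grip":0,"x":0,"y":0,"z":9,"roll":0}
    - {"grip":0,"x":0,"y":0,"z":0,"roll":0}
    - {"grip":0.3,"x":0,"y":0,"z":0,"roll":0}
  grip_force: 40

```text
clock: 11.52
tcp_pos: [0.6422, -0.1313, 0.0037]
orientation: [0.001, -0.165, 0.986, -0.0]
wrist_force: [1.0, -0.4, 0.4]
finger_gap: 0.0755
grip_force: 0.0
```

servo_tool:
  increments:
    - {"grip":0.3,"x":0,"y":0,"z":0,"roll":0}
    - {"grip":0.5,"x":0,"y":0,"z":0,"roll":0}
    - {"grip":0.6,"x":0,"y":0,"z":0,"roll":0}
    - {"grip":0.6,"x":0,"y":0,"z":0,"roll":0}
    - {"grip":0.6,"x":0,"y":0,"z":0,"roll":0}

```text
clock: 11.93
tcp_pos: [0.6429, -0.1317, 0.0045]
orientation: [0.002, -0.165, 0.986, -0.001]
wrist_force: [-0.4, 0.2, 6.2]
finger_gap: 0.0568
grip_force: 43.6
```

```bash
python3 go.py 641 -130 109
python3 - <<'E'
from fit import *
st=env.get_state();snap("wrist","pics/wH.png");pickle.dump(st,open("wH.pkl","wb"))
E
```

```text
clock 11.93 tcp [ 642.9 -131.7    4.5] tool shift [ 1.2  2.3 -0. ] roll -0.0 q [-0.32  0.61 -0.07  0.89  0.   -0.66] F [-0.4  0.2  6.2] gap 56.8 Rz [ 0.004 -0.001 -1.   ]
```

servo_tool:
  increments:
    - {"grip":0.6,"x":0,"y":0,"z":-10,"roll":0}
    - {"grip":0.6,"x":0,"y":0,"z":-25,"roll":0}
    - {"grip":0.6,"x":0,"y":0,"z":-40,"roll":0}
    - {"grip":0.6,"x":0,"y":0,"z":-40,"roll":0}
    - {"grip":0.6,"x":0,"y":0,"z":-40,"roll":1.6}
  grip_force: 60

```text
clock: 12.4
tcp_pos: [0.6406, -0.131, 0.1594]
orientation: [-0.0, -0.151, 0.989, 0.0]
wrist_force: [0.2, 0.1, -1.1]
finger_gap: 0.0561
grip_force: 65.1
```

servo_tool:
  increments:
    - {"grip":0.6,"x":0,"y":0,"z":-15,"roll":0}
    - {"grip":0.6,"x":0,"y":0,"z":0,"roll":0}
    - {"grip":0.6,"x":0,"y":0,"z":0,"roll":0}

```text
clock: 12.65
tcp_pos: [0.642, -0.1315, 0.1742]
orientation: [0.001, -0.151, 0.988, -0.001]
wrist_force: [-0.1, -0.9, -1.5]
finger_gap: 0.0561
grip_force: 65.1
```

```bash
python3 go.py 608 229.7 107.4
```

```text
clock 12.65 tcp [ 642.  -131.5  174.2] tool shift [-75.5 354.8  -0.5] roll 0.0 q [-0.32  0.49  0.17  1.25  0.   -0.63] F [-0.1 -0.9 -1.5] gap 56.1 Rz [ 0.003 -0.001 -1.   ]
```

View pics/wH.png

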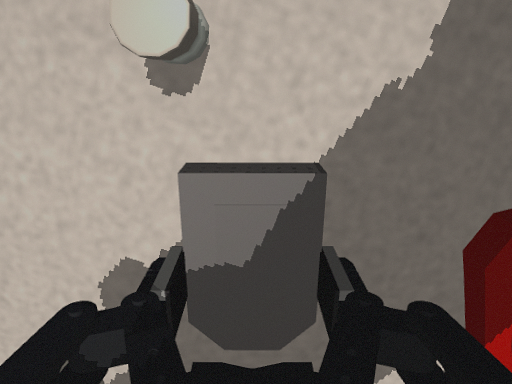

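Lid is squarely gripped, rear top edge (178–327,173), cut end away from camera as with the plate. Carry it over.

Run:
```python
from fit import *
st=S("wH.pkl");q=st["orientation"];Rm=R.from_quat([q[1],q[2],q[3],q[0]]).as_matrix()
im=cv2.imread("pics/wH.png",0); print(im[158:182,220].tolist(),im[158:182,270].tolist())
for r in(172,174,176):
  print([np.round(Rm.T@(atz("wrist",(u,r),.018,st)-st["tcp_pos"])*1000,1) for u in(178,327)])
```

```text
[178, 179, 178, 181, 135, 61, 49, 50, 55, 46, 49, 55, 53, 54, 60, 96, 106, 104, 107, 105, 104, 106, 105, 106] [177, 179, 176, 180, 135, 62, 50, 52, 54, 54, 53, 51, 53, 51, 49, 91, 107, 104, 104, 104, 102, 102, 103, 104]
[array([ 44.5, -27.8, -13.6]), array([ 44.5,  30.1, -13.7])]
[array([ 43.7, -27.9, -13.6]), array([ 43.7,  30.1, -13.7])]
[array([ 42.9, -27.9, -13.6]), array([ 42.9,  30.2, -13.7])]
```

servo_tool:
  increments:
    - {"grip":0.6,"x":-6,"y":28,"z":0,"roll":0}
    - {"grip":0.6,"x":-8,"y":38,"z":0,"roll":0}
    - {"grip":0.6,"x":-8,"y":38,"z":0,"roll":0}
    - {"grip":0.6,"x":-8,"y":38,"z":0,"roll":0}
    - {"grip":0.6,"x":-8,"y":38,"z":0,"roll":0}

```text
clock: 13.07
tcp_pos: [0.6218, 0.0533, 0.1698]
orientation: [-0.002, -0.151, 0.989, 0.0]
wrist_force: [0.4, 1.5, -0.3]
finger_gap: 0.0563
grip_force: 65.1
```

servo_tool:
  increments:
    - {"grip":0.6,"x":-8,"y":38,"z":0,"roll":0}
    - {"grip":0.6,"x":-8,"y":38,"z":0,"roll":0}
    - {"grip":0.6,"x":-8,"y":38,"z":0,"roll":0}
    - {"grip":0.6,"x":-8,"y":34,"z":0,"roll":0}
    - {"grip":0.6,"x":-6,"y":26,"z":0,"roll":0}

```text
clock: 13.48
tcp_pos: [0.6058, 0.2319, 0.1698]
orientation: [-0.002, -0.152, 0.988, 0.0]
wrist_force: [-0.1, -0.0, -0.1]
finger_gap: 0.0563
grip_force: 65.1
```

servo_tool:
  increments:
    - {"grip":0.6,"x":0,"y":0,"z":0,"roll":0}
    - {"grip":0.6,"x":0,"y":0,"z":0,"roll":0}
    - {"grip":0.6,"x":0,"y":0,"z":0,"roll":0}
    - {"grip":0.6,"x":0,"y":0,"z":0,"roll":0}

```text
clock: 13.82
tcp_pos: [0.6076, 0.228, 0.1712]
orientation: [-0.001, -0.151, 0.989, -0.0]
wrist_force: [-0.3, -0.3, -0.7]
finger_gap: 0.0565
grip_force: 65.1
```

```bash
python3 go.py 608 229.2 107.4
```

```text
clock 13.82 tcp [607.6 228.  171.2] tool shift [-0.7  1.  -0. ] roll -0.08 q [ 0.24  0.48  0.15  1.24 -0.   -0.07] F [-0.3 -0.3 -0.7] gap 56.5 Rz [-0.002 -0.001 -1.   ]
```

servo_tool:
  increments:
    - {"grip":0.6,"x":-1.6,"y":0.9,"z":15,"roll":0}
    - {"grip":0.6,"x":0,"y":0,"z":15,"roll":0}
    - {"grip":0.6,"x":0,"y":0,"z":8,"roll":0}
    - {"grip":0.6,"x":0,"y":0,"z":0,"roll":0}
    - {"grip":0.6,"x":0,"y":0,"z":0,"roll":0}

```text
clock: 14.23
tcp_pos: [0.609, 0.2295, 0.1339]
orientation: [-0.001, -0.151, 0.989, -0.0]
wrist_force: [-0.8, 0.4, -1.1]
finger_gap: 0.0561
grip_force: 65.1
```

```bash
python3 go.py 608.9 229.4 107.4
```

```text
clock 14.23 tcp [609.  229.5 133.9] tool shift [ 0.1 -0.   0. ] roll -0.09 q [ 0.24  0.5   0.09  1.16 -0.   -0.07] F [-0.8  0.4 -1.1] gap 56.1 Rz [-0.001 -0.    -1.   ]
```

servo_tool:
  increments:
    - {"grip":0.6,"x":0,"y":0,"z":6,"roll":0}
    - {"grip":0.6,"x":0,"y":0,"z":6,"roll":0}
    - {"grip":0.6,"x":0,"y":0,"z":4,"roll":0}
    - {"grip":0.6,"x":0,"y":0,"z":4,"roll":0}
    - {"grip":0.6,"x":0,"y":0,"z":0,"roll":0}

```text
clock: 14.65
tcp_pos: [0.6087, 0.2305, 0.1132]
orientation: [-0.001, -0.151, 0.988, -0.0]
wrist_force: [-0.0, 0.1, -0.3]
finger_gap: 0.0562
grip_force: 65.1
```

servo_tool:
  increments:
    - {"grip":0.6,"x":0,"y":0,"z":2,"roll":0}
    - {"grip":0.6,"x":0,"y":0,"z":2,"roll":0}
    - {"grip":0.6,"x":0,"y":0,"z":0,"roll":0}

```text
clock: 14.9
tcp_pos: [0.6095, 0.2308, 0.1108]
orientation: [0.0, -0.151, 0.988, 0.0]
wrist_force: [0.3, -0.7, 1.3]
finger_gap: 0.0564
grip_force: 65.2
```

```bash
python3 go.py 608.9 229.4 107.4
```

```text
clock 14.9 tcp [609.5 230.8 110.8] tool shift [ 0.9 -1.1 -0. ] roll 0.01 q [ 0.24  0.51  0.05  1.11 -0.   -0.06] F [ 0.3 -0.7  1.3] gap 56.4 Rz [ 0.001  0.    -1.   ]
```

servo_tool:
  increments:
    - {"grip":0.6,"x":0.5,"y":-1,"z":0.5,"roll":0}
    - {"grip":0.6,"x":0,"y":0,"z":1,"roll":0}
    - {"grip":0.6,"x":0,"y":0,"z":0,"roll":0}

```text
clock: 15.15
tcp_pos: [0.6096, 0.2306, 0.1108]
orientation: [0.001, -0.152, 0.988, 0.001]
wrist_force: [-3.0, 2.7, 9.5]
finger_gap: 0.0563
grip_force: 66.0
```

servo_tool:
  increments:
    - {"grip":0.3,"x":0,"y":0,"z":0,"roll":0}
    - {"grip":0,"x":0,"y":0,"z":-2,"roll":0}
    - {"grip":0,"x":0,"y":0,"z":0,"roll":0}
    - {"grip":0,"x":0,"y":0,"z":0,"roll":0}
    - {"grip":0,"x":0,"y":0,"z":0,"roll":0}

```text
clock: 15.57
tcp_pos: [0.6091, 0.2294, 0.1105]
orientation: [-0.0, -0.151, 0.989, -0.0]
wrist_force: [-0.3, 0.2, 0.2]
finger_gap: 0.0856
grip_force: 0.0
```

servo_tool:
  increments:
    - {"grip":0,"x":0,"y":0,"z":-20,"roll":0}
    - {"grip":0,"x":0,"y":0,"z":-30,"roll":0}
    - {"grip":0,"x":20,"y":0,"z":-30,"roll":0}
    - {"grip":0,"x":30,"y":0,"z":0,"roll":0}
    - {"grip":0,"x":0,"y":0,"z":0,"roll":0}

```text
clock: 15.98
tcp_pos: [0.5569, 0.2135, 0.1918]
orientation: [-0.002, -0.151, 0.988, -0.0]
wrist_force: [-0.8, -0.1, -1.6]
finger_gap: 0.0855
grip_force: 0.0
```

servo_tool:
  increments:
    - {"grip":0,"x":0,"y":0,"z":0,"roll":0}
    - {"grip":0,"x":0,"y":0,"z":0,"roll":0}

```text
clock: 16.15
tcp_pos: [0.5617, 0.2146, 0.1908]
orientation: [0.0, -0.151, 0.988, -0.0]
wrist_force: [-0.1, 0.3, 0.6]
finger_gap: 0.0856
grip_force: 0.0
```

Run:
```python
from fit import *
st=env.get_state();a=snap("wrist","pics/wI.png");b=snap("side","pics/sI.png")
print(st["clock"],st["tcp_pos"])
c,s=np.cos(np.radians(17.4)),np.sin(np.radians(17.4))
def P(x,y,z): return [.6074+c*x-s*y,.2295+s*x+c*y,z]
for z in(.066,.104,.124): print(z,np.round(proj("wrist",np.array([P(-.043,.029,z),P(-.043,-.029,z)]),st),1).tolist())
uv=proj("wrist",np.array([P(-.043,0,.124)]),st)[0].astype(int)
g=cv2.imread("pics/wI.png",0);print(uv,g[uv[1]-30:uv[1]+10,uv[0]-12].tolist(),g[uv[1]-30:uv[1]+10,uv[0]+12].tolist())
z=cv2.resize(b[220:370,40:240],None,fx=2,fy=2,interpolation=2)
can=np.zeros((384,512+400,3),np.uint8);can[:,:512]=a;can[:300,512:]=z
cv2.imwrite("pics/fin.png",cv2.resize(can,(800,337))[:,:,::-1])
```

```text
16.15 [0.56168414 0.2145785  0.19075796]
0.066 [[287.1, 187.9], [215.8, 188.0]]
0.104 [[292.3, 203.8], [210.5, 203.9]]
0.124 [[295.7, 214.3], [207.0, 214.4]]
[251 214] [82, 83, 82, 84, 70, 50, 38, 37, 40, 36, 35, 40, 39, 38, 38, 36, 39, 36, 37, 42, 37, 46, 54, 39, 38, 41, 39, 36, 40, 38, 42, 34, 46, 56, 55, 54, 56, 56, 56, 59] [81, 81, 82, 83, 69, 43, 39, 37, 40, 38, 37, 38, 39, 38, 39, 40, 37, 38, 37, 36, 39, 50, 53, 44, 38, 37, 39, 35, 36, 37, 36, 37, 47, 52, 55, 54, 54, 55, 57, 53]
```

View pics/fin.png

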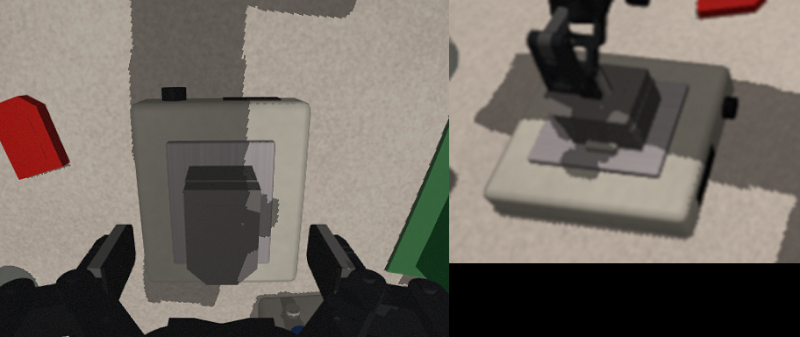

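The lid sits on the stack with its cut end over the cut ends below. It is about 1 mm off centre, within the 2 mm play. Contact was at 110.8, against 110.5 expected when seated. Handing in.

```bash
python3 -c "
from workcell import env
print(env.hand_in())"
```

```text
the job is handed in; nothing more can be done
None
```

The cut-corner plate and the grey lid are stacked on the fixed plate, cut corners aligned and seated by the height and camera checks, and the square plate was left where it lay; the job was handed in at about 16 s of the 54 s limit, with no verdict shown.

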